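# Raise the welding supply by three ranges

### The arm

A 6-joint arm with a two-finger parallel gripper is mounted at the origin on the work surface; the furniture and walls round the work are solid. World frame = base frame: x ahead of the robot, y to its left, z up, the work surface at z = 0. Lengths are in m, angles in rad, forces in N, time in s.
With the tool pointing down it reaches from about 0.35 to 0.775 m from the base axis. Payload 5.5 kg.
Tool frame: the origin (TCP) lies midway between the tips of the shut fingers; the grasp point (between the pads) lies 19 mm behind it (env.tcp_to_grasp is the distance from the TCP to the grasp point, in m); z points along the fingers, y is the direction in which the jaws open and shut (so a half turn about z gives the same grasp; the last joint's range is limited). The gripper opens to 85 mm and grips with 20 to 120 N. Pads are 22 mm wide; open, the fingers measure 114 mm over their backs; the gripper's body (76 mm by 85 mm) begins 54 mm behind the grasp point. The pads swing forward as they close: fully open they stand 13 mm farther back than shut.
Start: joints at [-1.284, 0.313, 0.046, 1.304, 0, 1.431], TCP at [0.238, -0.523, 0.231] pointing down, gripper open.
Joint ranges: [-2.76, 2.76], [-0.86, 1.69], [-1.03, 1.26], [-2.2, 2.34], [-1.47, 1.5], [-3.14, 3.14]. Speed limits (rad/s): [2.57, 2.57, 3.14, 3.14, 3.14, 3.14].

### API

Orientations are given as a unit quaternion [w, x, y, z].
In Python, from workcell import get_state, viewer, hand_in, finder, env gives the robot as it stands.
- The arm moves only by the tool arm_command, never from a script. Its argument "motion" is a list of rows, each an object of numbers: "x", "y", "z": the shift along the tool's x, y, z in mm; "rx", "ry", "rz": the turn, a rotation vector about the tool's x, y, z in degrees; "hand": the closure, from -1 (fully open) to 1 (shut). A call has 1 to 10 rows; each row is the pose to reach, as a shift and turn from the pose commanded when the call began, along the tool's axes at that moment; what a row does not reach only later rows make up. A row lasts 1/8 s, in which the tool goes at most 62.5 mm and 10.7 degrees, less where a joint would pass 70% of its speed; a pose out of reach is approached as far as the arm can. A call with a gripper value outside its range is refused whole. The fingers move at their own pace and stop on an object; "force" is the grip in N (left out, the last holds). Time passes only in rows, so rows that repeat a pose let the fingers close. It gives the time, the measured TCP pose, the force and the opening at its end, in the units of the state.
- get_state(): the state, without advancing time (a new reading comes with each control period).
- viewer.read_camera(name): name is "side" or "top" or "wrist"; returns a dict with "image" (400x640x3 uint8, red, green, blue), "z_map" (400x640 float32, m along the optical axis (not along the pixel's ray), 0 where there is no reading), "intrinsics" (3x3 intrinsics, pixels), "rvec" (rotation vector, rad) and "tvec" (3), from world to camera coordinates, as OpenCV has them. Camera axes: x right, y down, z forward; pixel columns grow to the right and rows downward; lengths in m; the calibration is good to about 2 mm. A picture is of the moment at which its call begins.
- hand_in(): hands the job in, once; it reports no verdict.
Trained networks look in a picture, given as the dict that the camera call returned (one of the last four; its "shot" number tells which), for a name from the list of things; names that differ only in an ending like _2 or _b are one class to them, and where a whole thing is asked for, a point or a joint stands for the part that bears it (a point fixed in the world has none). Each returns a list of dicts, best first, with "score" (0 to 1); they miss things now and then, are a little off and sometimes report something else, mostly with a low value. They report only what shows in the picture. A call takes as long as a camera call.
- finder.find_in(picture, query): "at" ([column, row] in pixels, amid what is visible of it).
- finder.masks_of(picture, query): "region" (400x640 bool, what is visible of it) and "at" ([column, row] in pixels, amid what is visible of it).
The state is a dict: "clock": time; "joint_pos": joint angles; "qvel": joint speeds; "tau": joint torques, N m; "tcp_pos": TCP position; "orientation": TCP orientation; "wrist_force": force on the tool from outside, world axes, zero at the start; "ft_torque": the same for the moment, N m; "finger_gap": finger opening in m.
Only numpy, scipy, OpenCV 4.12 (cv2) and the standard library are available. Lean on these libraries where they do the work, as an engineer would, in place of code of your own. Each camera call takes 0.05 s, during which the arm holds its last target.

### The job

The welding supply on the bench is switched on but set too low. Switch it off with its toggle lever (fully over to the near side, where the dot is), turn its range knob exactly three clicks clockwise, then switch it on again (lever fully over to the far side). Never turn the range knob while the supply is on, and leave the mug and the tin where they stand.

Things in the scene. Friction and masses are not known exactly. Their poses are not given: they have to be found in the camera images.
- supply: welding supply: grey steel box, 180 mm deep (x) x 300 mm wide (y), flat top panel 93 mm above the bench, fixed to the bench. Origin: centre of its underside; its own x points away from its front face (the side with the two brass terminals, towards the robot), y to the left, z up. On the top panel: the range knob, axis 80 mm to the left (+y) of the centre, and the toggle lever 80 mm to the right (-y). Its position and yaw (up to 0.35 rad) differ each time.
- range_knob (a joint): angle of the range knob (rad), growing clockwise seen from above. It has six positions that it clicks into, 0.524 rad (30 degrees) apart, at 0, 0.524, 1.047, 1.571, 2.094 and 2.618, with a stop just beyond the first and the last. It starts in one of the first three. Between positions a spring drives it into the nearer one; it takes about 0.07 N m to turn it over a click.
- knob_grip (a point): point on the vertical axis of the range knob, 28 mm above the panel: the height to grip. The black knob is a round skirt (54 mm across, 9 mm high) with an upright grip bar on it, 48 mm long, 14 mm thick, from 9 to 38 mm above the skirt's underside; it ends 40 mm above the panel. Grip the bar across its 14 mm; the bar runs from this point to knob_pointer.
- knob_pointer (a point): end of the grip bar that carries the white pointer line, 24 mm from the knob's axis, same height as knob_grip. At joint value 0 it points 75 degrees to the left (counter-clockwise from above) of the supply's own +x; each click takes it 30 degrees clockwise to the next of six engraved marks.
- power_lever (a joint): angle of the toggle lever (rad): 0 = leaning to the near side (the supply's -x, the dot), OFF; 0.9 = leaning to the far side (+x, the short bar mark), ON. Starts on. An over-centre spring presses it against the stop on whichever side of the middle (0.45) it is, with about 0.09 N m (1.5 N at the grip) at the ends and less towards the middle.
- lever_grip (a point): centre of the lever's black paddle, 62 mm from the hinge. The paddle is 12 mm thick across the supply's y, 18 mm wide, and reaches from 43 to 73 mm from the hinge along the lever (a 10 mm steel rod below it). The lever leans 0.45 rad either side of upright in the supply's x-z plane; the paddle can be pinched across its 12 mm from above and led along its arc.
- lever_pivot (a point): hinge point of the toggle lever (fixed on the supply), 12 mm above the panel; the hinge axis is the supply's y.
- mug: white stacking mug, 81 x 110 x 61 mm, standing to the left or right of the supply; origin at the centre of its underside. To be left alone.
- tin: round tin, 75 mm across, 58 mm high, standing on the other side of the supply from the mug; origin at the centre of its underside. To be left alone.

How it is judged:
On the way, in this order (a step that is already met when the one before it is completed fails the run):
1. the supply is switched off, the knob still where it was (value of joint power_lever below 0.12 rad and distance of knob_pointer from where it was at the start of the episode below 0.005 m), for 0.2 s.
2. with the supply off, the range knob has been turned three clicks clockwise and rests there (value of joint power_lever below 0.2 rad and distance of knob_pointer from where it was at the start of the episode between 0.03 and 0.0378 m and velocity of joint range_knob between -0.1 and 0.1 rad/s), for 0.2 s.
At the end, for the whole second after the job is handed in: The lever is fully over to the far side (joint above 0.78 of 0.9), the range knob rests three clicks clockwise of where it started (its pointer end 30 to 37.8 mm from its starting point, that is 77 to 104 degrees round), and mug and tin are within 30 mm of where they stood (value of joint power_lever above 0.78 rad and distance of knob_pointer from where it was at the start of the episode between 0.03 and 0.0378 m and velocity of joint range_knob between -0.1 and 0.1 rad/s and distance of each of mug, tin from where it was at the start of the episode below 0.03 m); the robot touches nothing.
It fails at once if the range knob is off its old and its new position while the supply is on (lever past half way) (value of joint power_lever above 0.45 rad and (distance of knob_pointer from where it was at the start of the episode between 0.006 and 0.028 m or distance of knob_pointer from where it was at the start of the episode above 0.04 m)).
It fails at once if the mug is moved by more than 30 mm (distance of mug from where it was at the start of the episode above 0.03 m).
It fails at once if the tin is moved by more than 30 mm (distance of tin from where it was at the start of the episode above 0.03 m).
It also fails if it takes over 64 s, if anything falls off the work surface, if the arm or the gripper's body presses on something with over 40 N, if the wrist force passes 120 N, or if a joint passes its speed limit or range.

## Working session

There is one attempt and no reset: what is moved stays moved. The work goes in short steps, Python scripts to look and compute and a tool call to move; the robot and the scene stay as the last step left them, time stands still between calls to the robot, and variables do not carry over. Pictures are saved under pics/ and viewed, and the job is handed in when it is done.

Besides the shell and the picture viewer there is one more tool, called after ">>>" as name([rows], argument=value, ...), one row to a line, values as JSON. arm_command: Moves the arm, as the interface text tells. Its arguments: {"type":"object","properties":{"motion":{"type":"array","items":{"type":"object","properties":{"x":{"type":"number"},"y":{"type":"number"},"z":{"type":"number"},"rx":{"type":"number"},"ry":{"type":"number"},"rz":{"type":"number"},"hand":{"type":"number"}}}},"force":{"type":"number"}},"required":["motion"]}

```bash
ls; mkdir -p pics
cat > h.py <<'E'
import numpy as np, cv2
from workcell import get_state, viewer, hand_in, finder, env
from scipy.spatial.transform import Rotation as R
def shot(n,fn=None):
    p=viewer.read_camera(n)
    if fn: cv2.imwrite('pics/'+fn,p['image'][:,:,::-1])
    return p
def world(p,u,v,z=None):
    K=np.array(p['intrinsics']);Rm=cv2.Rodrigues(np.array(p['rvec'],float))[0];t=np.array(p['tvec']).ravel()
    u=np.atleast_1d(u).astype(float);v=np.atleast_1d(v).astype(float)
    d=np.stack([(u-K[0,2])/K[0,0],(v-K[1,2])/K[1,1],np.ones_like(u)],1)
    if z is None:
        dep=p['z_map'][v.astype(int),u.astype(int)]
        return (d*dep[:,None]-t)@Rm
    c=-Rm.T@t; dw=d@Rm
    return c+dw*((z-c[2])/dw[:,2])[:,None]
def proj(p,X):
    return cv2.projectPoints(np.atleast_2d(np.array(X,float)),np.array(p['rvec'],float),np.array(p['tvec'],float),np.array(p['intrinsics'],float),None)[0].reshape(-1,2)
E
python3 - <<'E'
from h import *
s=get_state();print(s)
for n in ['top','side','wrist']:
    p=shot(n,n+'0.png')
    for q in ['supply','knob_grip','knob_pointer','lever_grip','lever_pivot','mug','tin']:
        try:
            r=finder.find_in(p,q)
            print(n,q,[(np.round(a['at'],1),round(a['score'],2),world(p,*[[int(x)] for x in a['at']]).round(3)) for a in r[:2]])
        except Exception as e: print(n,q,e)
E
```

```text
pics
{'clock': 0.0, 'joint_pos': array([-1.28356358e+00,  3.14030849e-01,  4.49739585e-02,  1.30359298e+00,
        2.28840965e-05,  1.43120087e+00]), 'qvel': array([-0.00157221, -0.000608  , -0.00040446, -0.00184773,  0.00256862,
       -0.00138608]), 'tau': array([ 2.46350874e-04, -4.80624712e+01,  2.98535246e+01,  1.93631148e-02,
        1.73717917e-04,  2.07147632e-07]), 'tcp_pos': array([ 0.2378959 , -0.52291951,  0.23038949]), 'orientation': array([-9.25091062e-04,  9.77313096e-01,  2.11797672e-01, -5.69399900e-05]), 'wrist_force': array([-0.3181316 , -0.65176313,  0.5798361 ]), 'ft_torque': array([ 0.02522514, -0.04426818, -0.01807535]), 'finger_gap': 0.0854530658513065}
top supply [(array([302.5, 189.7]), 0.67, array([[0.588, 0.034, 0.092]]))]
top knob_grip [(array([274.1, 183.3]), 0.65, array([[0.6  , 0.109, 0.134]]))]
top knob_pointer [(array([272.6, 183.1]), 0.57, array([[0.6  , 0.114, 0.133]]))]
top lever_grip []
top lever_pivot [(array([300.7, 191.7]), 0.58, array([[0.582, 0.039, 0.092]]))]
top mug [(array([429. , 209.2]), 0.78, array([[ 0.532, -0.346,  0.005]]))]
top tin [(array([200. , 243.4]), 0.59, array([[0.442, 0.33 , 0.055]]))]
side supply [(array([292.2, 227.7]), 0.67, array([[0.575, 0.099, 0.095]])), (array([298.4, 347.5]), 0.62, array([[0.45 , 0.355, 0.055]]))]
side knob_grip [(array([276.4, 224.6]), 0.77, array([[0.603, 0.122, 0.116]]))]
side knob_pointer []
side lever_grip [(array([310.6, 171.6]), 0.53, array([[0.244, 0.79 , 0.862]]))]
side lever_pivot [(array([296.9, 225. ]), 0.71, array([[0.57 , 0.087, 0.093]]))]
side mug [(array([365.1, 149.7]), 0.81, array([[ 0.536, -0.361,  0.022]]))]
side tin [(array([300.2, 348.5]), 0.66, array([[0.446, 0.355, 0.056]]))]
wrist supply []
wrist knob_grip []
wrist knob_pointer []
wrist lever_grip []
wrist lever_pivot []
wrist mug []
wrist tin []
```

Run:
```python
import cv2
a=cv2.imread('pics/top0.png');b=cv2.imread('pics/side0.png')
cv2.imwrite('pics/topc.png',cv2.resize(a[130:270,170:450],(800,400),interpolation=cv2.INTER_CUBIC))
cv2.imwrite('pics/sidec.png',cv2.resize(b[120:300,200:400],None,fx=3.3,fy=3.3,interpolation=cv2.INTER_CUBIC))
```

```text
(no output)
```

View pics/topc.png

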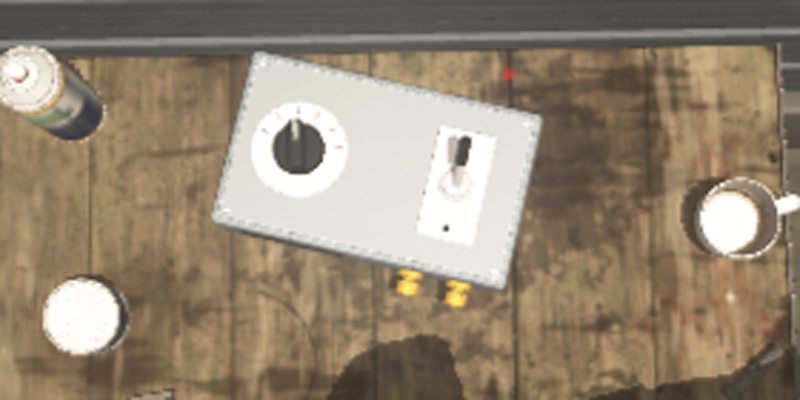

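View pics/sidec.png

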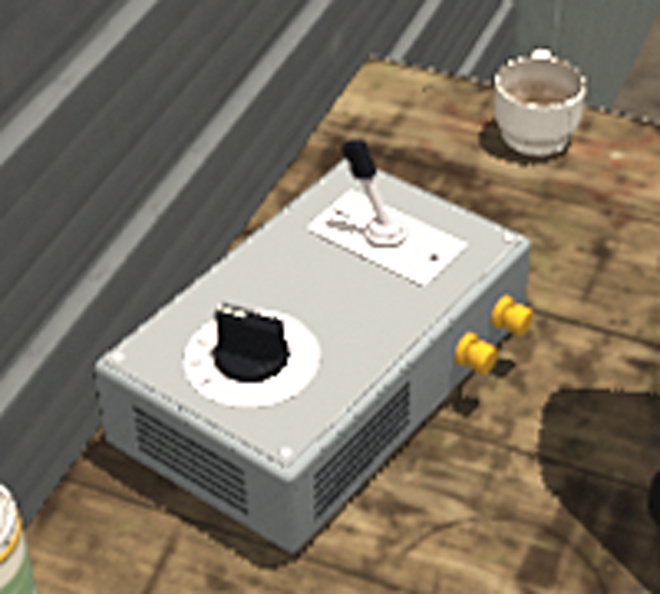

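View pics/side0.png

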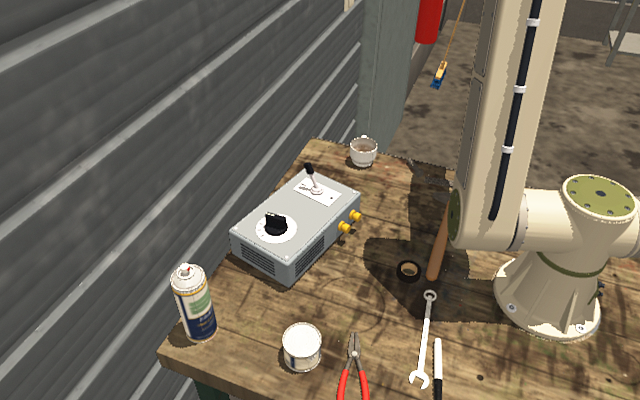

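Run:
```python
from h import *
for n in ['top','side']:
    p=shot(n)
    vv,uu=np.mgrid[0:400,0:640]; m=(p['z_map']>0)
    X=world(p,uu[m],vv[m])
    k=(abs(X[:,2]-.093)<.008)&(X[:,0]>.4)&(X[:,0]<.8)&(abs(X[:,1]-.03)<.25)
    im=np.zeros((400,640),np.uint8);im[vv[m][k],uu[m][k]]=255
    cnt=max(cv2.findContours(im,0,2)[0],key=cv2.contourArea)
    mm=np.zeros_like(im);cv2.drawContours(mm,[cnt],-1,255,-1)
    P=world(p,*np.nonzero(mm)[::-1],z=.093)[:,:2]
    print(n,k.sum(),np.median(X[k,2]),cv2.minAreaRect(P.astype(np.float32)))
    # knob + lever heights
    for lo,hi,nm in [(.12,.14,'bar'),(.135,.2,'lever')]:
        j=(X[:,2]>lo)&(X[:,2]<hi)&(X[:,0]>.4)&(X[:,0]<.75)
        Y=X[j]
        for a,b in [(.03,.2),(-.12,.03)]:
            q=Y[(Y[:,1]>a)&(Y[:,1]<b)]
            if len(q)>2: 
                c=np.cov(q[:,:2].T);w,V=np.linalg.eigh(c);print(nm,len(q),q.mean(0).round(4),q.min(0).round(3),q.max(0).round(3),np.degrees(np.arctan2(V[1,1],V[0,1])))
```

```text
top 6296 0.09350030680031096 ((0.589320182800293, 0.034800589084625244), (0.2981559634208679, 0.17893268167972565), 75.74799346923828)
bar 89 [0.6094 0.1116 0.133 ] [0.586 0.106 0.126] [0.634 0.118 0.139] -179.84480390430815
bar 15 [ 0.5775 -0.0449  0.1304] [ 0.571 -0.05   0.12 ] [ 0.583 -0.042  0.138] 163.93818599690493
lever 15 [0.6063 0.1129 0.1363] [0.588 0.106 0.135] [0.627 0.117 0.139] -177.29263308927875
lever 53 [ 0.5925 -0.0481  0.1635] [ 0.577 -0.055  0.136] [ 0.607 -0.042  0.177] 166.7921955421876
side 6373 0.09237538783520406 ((0.5864478349685669, 0.04462336003780365), (0.30002373456954956, 0.17981183528900146), 75.59418487548828)
bar 164 [0.608  0.1176 0.1289] [0.585 0.105 0.12 ] [0.633 0.125 0.137] -178.4649428545446
bar 36 [ 0.5802 -0.0407  0.1305] [ 0.572 -0.047  0.12 ] [ 0.594 -0.034  0.14 ] 168.47787852387845
lever 4 [0.6143 0.1169 0.1358] [0.588 0.115 0.135] [0.628 0.12  0.137] -178.99714479568345
lever 107 [ 0.5916 -0.0427  0.1564] [ 0.58  -0.053  0.135] [ 0.609 -0.036  0.175] 173.57512171992332
```

```bash
cat >> h.py <<'E'
def goto(pos,xang):
    s=get_state();q=s['orientation'];Rc=R.from_quat([q[1],q[2],q[3],q[0]])
    a=np.radians(xang);x=np.array([np.cos(a),np.sin(a),0]);z=np.array([0,0,-1.]);
    Rt=R.from_matrix(np.stack([x,np.cross(z,x),z],1))
    d=Rc.inv().apply(np.array(pos)-s['tcp_pos'])*1000
    print('shift mm',d.round(1),'rotvec deg',np.degrees((Rc.inv()*Rt).as_rotvec()).round(2))
E
python3 - <<'E'
from h import *
goto([.59,-.045,.26],165.7)
p=shot('side')
vv,uu=np.mgrid[0:400:4,0:640:4];m=p['z_map'][::4,::4]>0
X=world(p,uu[m],vv[m]);k=(X[:,2]>.02)&(X[:,2]<.5)&(X[:,0]>.68)&(abs(X[:,1])<.3)
print(np.percentile(X[k,0],[0,5,25,50,75,100]))
E
```

```text
shift mm [ 518.4 -289.9  -28.7] rotvec deg [ 0.0000e+00  1.0000e-02 -1.4125e+02]
[0.68095748 0.77913974 0.78086378 0.78210886 0.78354028 0.79883966]
```

>>> arm_command([
  {"x": 20,"y": -10,"z": -29,"rz": -10},
  {"x": 70,"y": -40,"z": -29,"rz": -20},
  {"x": 125,"y": -70,"z": -29,"rz": -30},
  {"x": 180,"y": -100,"z": -29,"rz": -40},
  {"x": 235,"y": -131,"z": -29,"rz": -50},
  {"x": 290,"y": -162,"z": -29,"rz": -60},
  {"x": 345,"y": -193,"z": -29,"rz": -70},
  {"x": 400,"y": -224,"z": -29,"rz": -80},
  {"x": 450,"y": -252,"z": -29,"rz": -90},
  {"x": 490,"y": -274,"z": -29,"rz": -100},
])

```text
invalid input at $.motion[0]: expected keys x, y, z, rx, ry, rz, hand
```

```bash
python3 -c "
from h import *
goto([.575,-.045,.26],165.7);print(get_state()['joint_pos'])"
```

```text
shift mm [ 504.8 -296.1  -28.7] rotvec deg [ 0.0000e+00  1.0000e-02 -1.4125e+02]
[-1.28361359e+00  3.13196838e-01  4.61162122e-02  1.30360364e+00
 -1.27393615e-05  1.43122240e+00]
```

All keys are needed; repeating with the full rows.

>>> arm_command([
  {"x": 20,"y": -10,"z": -29,"rx": 0,"ry": 0,"rz": -10,"hand": -1},
  {"x": 70,"y": -40,"z": -29,"rx": 0,"ry": 0,"rz": -20,"hand": -1},
  {"x": 125,"y": -70,"z": -29,"rx": 0,"ry": 0,"rz": -30,"hand": -1},
  {"x": 180,"y": -100,"z": -29,"rx": 0,"ry": 0,"rz": -40,"hand": -1},
  {"x": 235,"y": -131,"z": -29,"rx": 0,"ry": 0,"rz": -50,"hand": -1},
  {"x": 290,"y": -162,"z": -29,"rx": 0,"ry": 0,"rz": -60,"hand": -1},
  {"x": 345,"y": -193,"z": -29,"rx": 0,"ry": 0,"rz": -70,"hand": -1},
  {"x": 400,"y": -228,"z": -29,"rx": 0,"ry": 0,"rz": -80,"hand": -1},
  {"x": 450,"y": -260,"z": -29,"rx": 0,"ry": 0,"rz": -90,"hand": -1},
  {"x": 490,"y": -285,"z": -29,"rx": 0,"ry": 0,"rz": -100,"hand": -1},
])

```text
clock: 2.6
tcp_pos: [0.5672, -0.0588, 0.2604]
orientation: [0.0, 0.463, 0.886, 0.0]
wrist_force: [0.2, -0.8, 0.1]
finger_gap: 0.0854
```

```bash
python3 -c "
from h import *
goto([.575,-.045,.26],165.7);print(get_state()['joint_pos'])"
```

```text
shift mm [ 6.9 14.4  0.4] rotvec deg [ 1.000e-02  3.000e-02 -4.084e+01]
[-2.44144360e-01  2.97516032e-01  9.51530986e-02  1.36787533e+00
 -2.38978713e-05  7.18164209e-01]
```

>>> arm_command([
  {"x": 5,"y": 10,"z": 0,"rx": 0,"ry": 0,"rz": -10,"hand": -1},
  {"x": 7,"y": 14,"z": 0,"rx": 0,"ry": 0,"rz": -20,"hand": -1},
  {"x": 7,"y": 14,"z": 0,"rx": 0,"ry": 0,"rz": -30,"hand": -1},
  {"x": 7,"y": 14,"z": 0,"rx": 0,"ry": 0,"rz": -40.8,"hand": -1},
  {"x": 7,"y": 14,"z": 0,"rx": 0,"ry": 0,"rz": -40.8,"hand": -1},
])

```text
clock: 3.22
tcp_pos: [0.5737, -0.0474, 0.2603]
orientation: [0.0, 0.129, 0.992, -0.0]
wrist_force: [0.5, 0.6, 0.8]
finger_gap: 0.0855
```

Run:
```python
from h import *
s=get_state();print(s['tcp_pos'],s['clock'])
p=shot('wrist','w1.png')
for q in ['lever_grip','lever_pivot','knob_grip','knob_pointer']:
    print(q,[(a['at'],round(a['score'],2),world(p,*[[int(x)] for x in a['at']]).round(4)) for a in finder.find_in(p,q)[:2]])
vv,uu=np.mgrid[0:400,0:640]; m=(p['z_map']>0)
X=world(p,uu[m],vv[m])
print('panel z',np.median(X[(abs(X[:,2]-.093)<.01)][:,2]))
k=(X[:,2]>.14)&(X[:,2]<.19)&(X[:,1]<.02)&(X[:,1]>-.1)&(X[:,0]>.5)&(X[:,0]<.68)
if k.sum(): print(k.sum(),X[k].mean(0),X[k].min(0),X[k].max(0))
for nm,Q in [('lever',[.5954,-.0494,.161]),('pivot',[.5692,-.0427,.105]),('knob',[.609,.1123,.121])]: print(nm,proj(p,Q))
```

```text
[ 0.57368307 -0.04742483  0.26027833] 3.225
lever_grip [([322.3, 219.9], 0.55, array([[ 0.5872, -0.0486,  0.1612]]))]
lever_pivot [([392.0, 168.3], 0.58, array([[0.5749, 0.0316, 0.094 ]]))]
knob_grip [([394.7, 173.1], 0.49, array([[0.5806, 0.0325, 0.0943]]))]
knob_pointer [([476.9, 185.6], 0.6, array([[0.6062, 0.103 , 0.1204]])), ([392.8, 168.2], 0.35, array([[0.5749, 0.0316, 0.094 ]]))]
panel z 0.09397761373191434
501 [ 0.5919453  -0.04964887  0.16476684] [ 0.58152956 -0.05843907  0.14017092] [ 0.60861352 -0.0424589   0.17516655]
lever [[323.48143739 227.57014153]]
pivot [[322.63654506 182.89779968]]
knob [[486.12712777 185.5154037 ]]
```

View pics/w1.png

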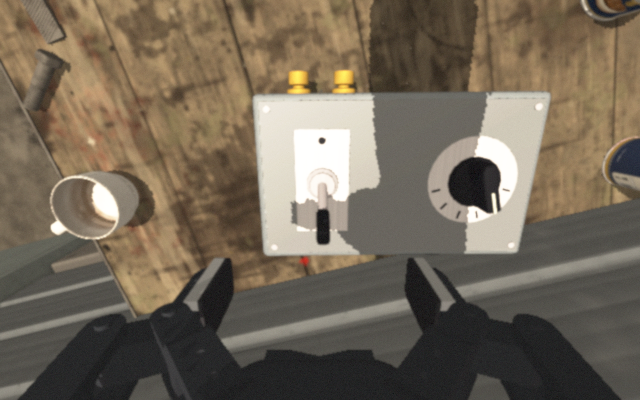

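```bash
python3 -c "
from h import *
goto([.595,-.0490,.144],165.7)"
```

```text
shift mm [-21.    4.1 116.3] rotvec deg [-0.    0.01 -0.55]
```

>>> arm_command([
  {"x": -21,"y": 2,"z": 30,"rx": 0,"ry": 0,"rz": 0,"hand": -1},
  {"x": -21,"y": 2,"z": 60,"rx": 0,"ry": 0,"rz": 0,"hand": -1},
  {"x": -21,"y": 2,"z": 60,"rx": 0,"ry": 0,"rz": 0,"hand": -1},
  {"x": -21,"y": 2,"z": 60,"rx": 0,"ry": 0,"rz": 0,"hand": -1},
])

```text
clock: 3.98
tcp_pos: [0.5948, -0.051, 0.2014]
orientation: [0.0, 0.129, 0.992, -0.0]
wrist_force: [-0.1, 0.3, 0.1]
finger_gap: 0.0856
```

```bash
python3 -c "
from h import *
goto([.595,-.0490,.144],165.7);print(get_state()['tcp_pos'])"
```

```text
shift mm [ 0.3  2.  57.4] rotvec deg [-0.    0.06 -0.48]
[ 0.59476186 -0.05096915  0.20137977]
```

>>> arm_command([
  {"x": 0,"y": 2,"z": 28,"rx": 0,"ry": 0,"rz": -0.5,"hand": -1},
  {"x": 0,"y": 2,"z": 45,"rx": 0,"ry": 0,"rz": -0.5,"hand": -0.5},
  {"x": 0,"y": 2,"z": 57,"rx": 0,"ry": 0,"rz": -0.5,"hand": 0},
  {"x": 0,"y": 2,"z": 57,"rx": 0,"ry": 0,"rz": -0.5,"hand": 0.4},
  {"x": 0,"y": 2,"z": 57,"rx": 0,"ry": 0,"rz": -0.5,"hand": 1},
  {"x": 0,"y": 2,"z": 57,"rx": 0,"ry": 0,"rz": -0.5,"hand": 1},
  {"x": 0,"y": 2,"z": 57,"rx": 0,"ry": 0,"rz": -0.5,"hand": 1},
  {"x": 0,"y": 2,"z": 57,"rx": 0,"ry": 0,"rz": -0.5,"hand": 1},
], force=20)

```text
clock: 4.97
tcp_pos: [0.5957, -0.0497, 0.1445]
orientation: [0.001, 0.124, 0.992, -0.001]
wrist_force: [-1.9, -4.1, 5.5]
finger_gap: 0.0114
```

```bash
python3 -c "
from h import *
p=shot('wrist','w2.png')
s=get_state();print(s['tcp_pos'],s['finger_gap'],s['wrist_force'])"
```

```text
[ 0.59567029 -0.04971573  0.14453435] 0.011454128712210057 [-1.13331045 -3.38515044  5.58414505]
```

View pics/w2.png

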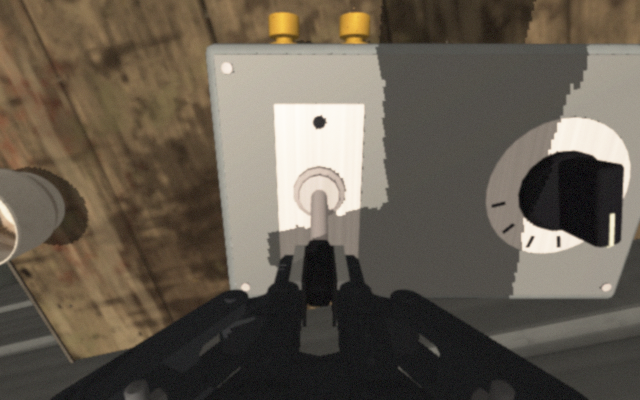

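>>> arm_command([
  {"x": 8,"y": 0,"z": -3,"rx": 0,"ry": 0,"rz": 0,"hand": 1},
  {"x": 16,"y": 0,"z": -5,"rx": 0,"ry": 0,"rz": 0,"hand": 1},
  {"x": 27,"y": 0,"z": -6,"rx": 0,"ry": 0,"rz": 0,"hand": 1},
  {"x": 38,"y": 0,"z": -5,"rx": 0,"ry": 0,"rz": 0,"hand": 1},
  {"x": 46,"y": 0,"z": -3,"rx": 0,"ry": 0,"rz": 0,"hand": 1},
  {"x": 53,"y": 0,"z": 0,"rx": 0,"ry": 0,"rz": 0,"hand": 1},
  {"x": 54,"y": 0,"z": 0,"rx": 0,"ry": 0,"rz": 0,"hand": 1},
  {"x": 54,"y": 0,"z": 0,"rx": 0,"ry": 0,"rz": 0,"hand": 1},
], force=20)

```text
clock: 6.02
tcp_pos: [0.5429, -0.0363, 0.1438]
orientation: [0.0, 0.124, 0.992, -0.001]
wrist_force: [-0.5, -3.9, 4.7]
finger_gap: 0.0118
```

>>> arm_command([
  {"x": 0,"y": 0,"z": 0,"rx": 0,"ry": 0,"rz": 0,"hand": -1},
  {"x": 0,"y": 0,"z": 0,"rx": 0,"ry": 0,"rz": 0,"hand": -1},
  {"x": 0,"y": 0,"z": 0,"rx": 0,"ry": 0,"rz": 0,"hand": -1},
  {"x": 0,"y": 0,"z": 0,"rx": 0,"ry": 0,"rz": 0,"hand": -1},
  {"x": 0,"y": 0,"z": -25,"rx": 0,"ry": 0,"rz": 0,"hand": -1},
  {"x": 0,"y": 0,"z": -60,"rx": 0,"ry": 0,"rz": 0,"hand": -1},
  {"x": 0,"y": 0,"z": -80,"rx": 0,"ry": 0,"rz": 0,"hand": -1},
  {"x": 0,"y": 0,"z": -80,"rx": 0,"ry": 0,"rz": 0,"hand": -1},
])

```text
clock: 7.02
tcp_pos: [0.5438, -0.0358, 0.2248]
orientation: [0.002, 0.124, 0.992, -0.0]
wrist_force: [0.5, -0.3, 0.1]
finger_gap: 0.0854
```

Run:
```python
from h import *
p=shot('wrist','w3.png')
vv,uu=np.mgrid[0:400,0:640]; m=(p['z_map']>0)
X=world(p,uu[m],vv[m])
k=(X[:,2]>.14)&(X[:,2]<.19)&(X[:,1]<.02)&(X[:,1]>-.1)&(X[:,0]>.5)&(X[:,0]<.68)
if k.sum(): print(k.sum(),X[k].mean(0),X[k].min(0),X[k].max(0))
p=shot('side','s3.png');X=world(p,uu[p['z_map']>0],vv[p['z_map']>0])
k=(X[:,2]>.12)&(X[:,2]<.14)&(X[:,1]<.16)&(X[:,1]>.06)&(X[:,0]>.5)&(X[:,0]<.68)
print(X[k].mean(0))
goto([.58,.11,.24],180.7)
```

```text
425 [ 0.54107535 -0.03676919  0.17068067] [ 0.53237335 -0.04572327  0.15278978] [ 0.55834429 -0.02976128  0.17537601]
[0.60758458 0.11769171 0.12914018]
shift mm [ -0.6 150.4 -17.5] rotvec deg [  0.    -0.04 -14.94]
```

View pics/w3.png

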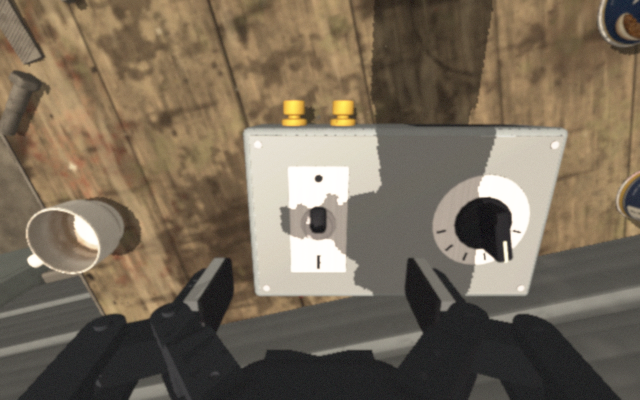

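>>> arm_command([
  {"x": 0,"y": 40,"z": -17,"rx": 0,"ry": 0,"rz": -7,"hand": -1},
  {"x": 0,"y": 90,"z": -17,"rx": 0,"ry": 0,"rz": -15,"hand": -1},
  {"x": 0,"y": 135,"z": -17,"rx": 0,"ry": 0,"rz": -15,"hand": -1},
  {"x": 0,"y": 150,"z": -17,"rx": 0,"ry": 0,"rz": -15,"hand": -1},
  {"x": 0,"y": 150,"z": -17,"rx": 0,"ry": 0,"rz": -15,"hand": -1},
  {"x": 0,"y": 150,"z": -17,"rx": 0,"ry": 0,"rz": -15,"hand": -1},
])

```text
clock: 7.88
tcp_pos: [0.5792, 0.1086, 0.2397]
orientation: [-0.001, -0.006, 1.0, -0.0]
wrist_force: [0.1, -1.1, 1.1]
finger_gap: 0.0857
```

Run:
```python
from h import *
p=shot('wrist','w4.png')
vv,uu=np.mgrid[0:400,0:640]; m=(p['z_map']>0)
X=world(p,uu[m],vv[m])
print('panel',np.median(X[abs(X[:,2]-.093)<.01][:,2]))
for lo,hi in [(.128,.14),(.1,.1075)]:
    k=(X[:,2]>lo)&(X[:,2]<hi)&(X[:,1]<.17)&(X[:,1]>.05)&(X[:,0]>.55)&(X[:,0]<.67)
    Y=X[k].astype(np.float32)
    print(k.sum(),Y.mean(0),Y.min(0),Y.max(0),cv2.minAreaRect(Y[:,:2]),cv2.minEnclosingCircle(Y[:,:2]))
im=p['image'];c=proj(p,[[.609,.1123,.133],[.633,.1125,.133]]);print(c)
im=im.copy()
for q in c: cv2.circle(im,tuple(int(x) for x in q.round()),2,(255,0,0),-1)
cv2.imwrite('pics/w4b.png',im[:,:,::-1])
s=get_state();print(s['tcp_pos'],s['clock'])
goto([.609,.1123,.106],180.7)
```

```text
panel 0.09409307215250148Traceback (most recent call last):
  File "<stdin>", line 9, in <module>
cv2.error: OpenCV(4.12.0) /io/opencv/modules/imgproc/src/convhull.cpp:143: error: (-215:Assertion failed) total >= 0 && (depth == CV_32F || depth == CV_32S) in function 'convexHull'
```

Run:
```python
from h import *
p=shot('wrist')
vv,uu=np.mgrid[0:400,0:640]; m=(p['z_map']>0)
X=world(p,uu[m],vv[m])
for lo,hi in [(.128,.14),(.1,.1075)]:
    k=(X[:,2]>lo)&(X[:,2]<hi)&(X[:,1]<.17)&(X[:,1]>.05)&(X[:,0]>.55)&(X[:,0]<.67)
    Y=np.ascontiguousarray(X[k]).astype(np.float32)
    print(k.sum())
    if len(Y)>3: print(Y.mean(0),Y.min(0),Y.max(0),cv2.minAreaRect(Y[:,:2].copy()))
im=p['image'];c=proj(p,[[.609,.1123,.133],[.633,.1125,.133]]);print(c)
im=im.copy()
for q in c: cv2.circle(im,tuple(int(x) for x in q.round()),2,(255,0,0),-1)
cv2.imwrite('pics/w4b.png',im[:,:,::-1])
s=get_state();print(s['tcp_pos'],s['clock'])
goto([.609,.1123,.106],180.7)
```

```text
761
[0.6081754  0.1107627  0.13353427] [0.58592355 0.10363911 0.12824799] [0.6350333  0.11799134 0.13595018] ((0.6104508638381958, 0.11068989336490631), (0.04915037378668785, 0.013910287991166115), 1.175087809562683)
1356
[0.6070482  0.11054648 0.10446341] [0.5834505  0.08488511 0.10014623] [0.6355429  0.13687427 0.10723066] ((0.6092489957809448, 0.11062510311603546), (0.051263365894556046, 0.0525093711912632), 4.156503200531006)
[[323.28335403 233.08384307]
 [323.07634863 256.77058379]]
[0.57937516 0.10838328 0.24016265] 7.975
shift mm [-29.7   3.6 134.2] rotvec deg [-0.02 -0.02 -0.05]
```

View pics/w4b.png

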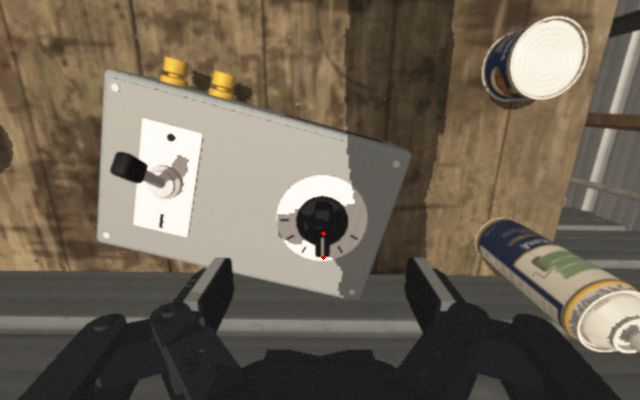

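>>> arm_command([
  {"x": -30,"y": 2.5,"z": 20,"rx": 0,"ry": 0,"rz": 0,"hand": -0.6},
  {"x": -30,"y": 2.5,"z": 60,"rx": 0,"ry": 0,"rz": 0,"hand": -0.3},
  {"x": -30,"y": 2.5,"z": 95,"rx": 0,"ry": 0,"rz": 0,"hand": -0.3},
  {"x": -30,"y": 2.5,"z": 120,"rx": 0,"ry": 0,"rz": 0,"hand": -0.3},
  {"x": -30,"y": 2.5,"z": 134,"rx": 0,"ry": 0,"rz": 0,"hand": -0.1},
  {"x": -30,"y": 2.5,"z": 134,"rx": 0,"ry": 0,"rz": 0,"hand": 0.1},
])

```text
clock: 8.72
tcp_pos: [0.609, 0.1119, 0.1057]
orientation: [-0.001, -0.006, 1.0, -0.0]
wrist_force: [-0.5, 0.6, 0.7]
finger_gap: 0.0382
```

Run:
```python
from h import *
p=shot('wrist','w5.png')
s=get_state();print(s['tcp_pos'],s['finger_gap'],s['wrist_force'])
goto([.6095,.111,.106],180.9)
```

```text
[0.60972792 0.11207665 0.10671966] 0.03823636733540013 [0.39464664 0.17411042 0.60903825]
shift mm [ 0.2 -1.1  0.7] rotvec deg [-0.01  0.01 -0.19]
```

View pics/w5.png

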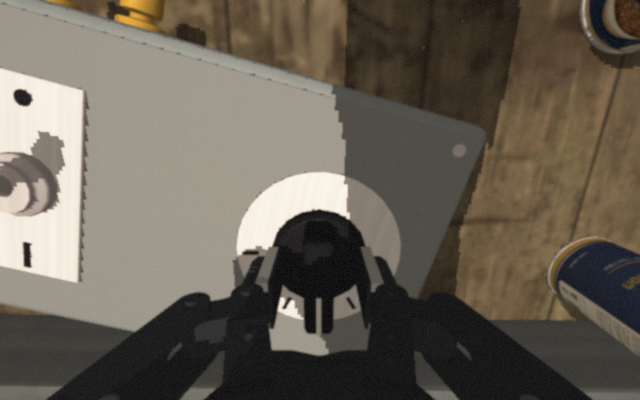

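>>> arm_command([
  {"x": 0,"y": -0.5,"z": 0,"rx": 0,"ry": 0,"rz": 0,"hand": 0.5},
  {"x": 0,"y": -0.5,"z": 0,"rx": 0,"ry": 0,"rz": 0,"hand": 1},
  {"x": 0,"y": -0.5,"z": 0,"rx": 0,"ry": 0,"rz": 0,"hand": 1},
  {"x": 0,"y": -0.5,"z": 0,"rx": 0,"ry": 0,"rz": 0,"hand": 1},
], force=40)

```text
clock: 9.28
tcp_pos: [0.6105, 0.1117, 0.1078]
orientation: [0.001, -0.006, 1.0, -0.0]
wrist_force: [0.3, -3.0, 5.9]
finger_gap: 0.013
```

Run:
```python
from h import *
s=get_state();print(s['tcp_pos'],s['finger_gap'],s['wrist_force'],s['ft_torque'],s['joint_pos'])
```

```text
[0.61054432 0.11166336 0.10784585] 0.013013974959329313 [ 0.31191484 -3.00108883  5.90663706] [-0.48095729  0.13435763 -0.00152513] [ 0.05216824  0.45781736 -0.04796407  1.06229784 -0.00108305  0.0393229 ]
```

>>> arm_command([
  {"x": 0,"y": 0,"z": 0,"rx": 0,"ry": 0,"rz": 10,"hand": 1},
  {"x": 0,"y": 0,"z": 0,"rx": 0,"ry": 0,"rz": 20,"hand": 1},
  {"x": 0,"y": 0,"z": 0,"rx": 0,"ry": 0,"rz": 30,"hand": 1},
  {"x": 0,"y": 0,"z": 0,"rx": 0,"ry": 0,"rz": 40,"hand": 1},
  {"x": 0,"y": 0,"z": 0,"rx": 0,"ry": 0,"rz": 50,"hand": 1},
  {"x": 0,"y": 0,"z": 0,"rx": 0,"ry": 0,"rz": 60,"hand": 1},
  {"x": 0,"y": 0,"z": 0,"rx": 0,"ry": 0,"rz": 70,"hand": 1},
  {"x": 0,"y": 0,"z": 0,"rx": 0,"ry": 0,"rz": 80,"hand": 1},
  {"x": 0,"y": 0,"z": 0,"rx": 0,"ry": 0,"rz": 90,"hand": 1},
  {"x": 0,"y": 0,"z": 0,"rx": 0,"ry": 0,"rz": 91,"hand": 1},
])

```text
clock: 10.52
tcp_pos: [0.61, 0.111, 0.1079]
orientation: [0.001, 0.709, 0.705, -0.0]
wrist_force: [-2.4, -4.7, 7.7]
finger_gap: 0.0132
```

Run:
```python
from h import *
s=get_state();print(s['tcp_pos'],s['finger_gap'],s['wrist_force'],s['ft_torque'],s['joint_pos'])
goto([.61,.1115,.106],180.9)
shot('wrist','w6.png')
```

```text
[0.6099724  0.11100324 0.10786433] 0.013159673193717214 [-2.41787235 -4.74432611  7.73723084] [-0.91693005  0.50232173  0.15193426] [ 0.05176959  0.45755825 -0.04832827  1.06332954 -0.00236308  1.62913782]
shift mm [0.5 0.  1.9] rotvec deg [-3.000e-02  1.800e-01 -9.128e+01]
```

View pics/w6.png

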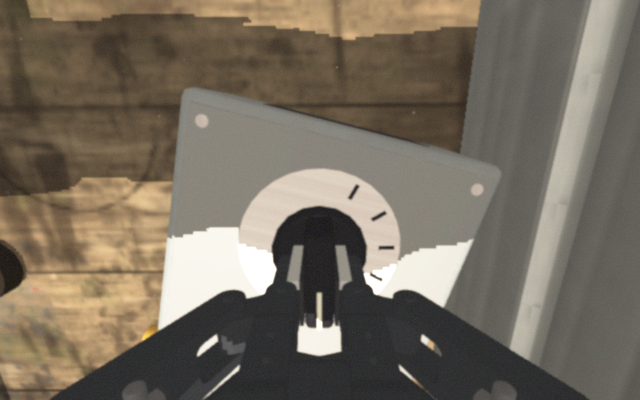

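>>> arm_command([
  {"x": 0,"y": 0,"z": 0,"rx": 0,"ry": 0,"rz": 0,"hand": 1},
  {"x": 0,"y": 0,"z": 0,"rx": 0,"ry": 0,"rz": 0,"hand": -0.2},
  {"x": 0,"y": 0,"z": 0,"rx": 0,"ry": 0,"rz": 0,"hand": -0.2},
  {"x": 0,"y": 0,"z": 0,"rx": 0,"ry": 0,"rz": 0,"hand": -0.2},
  {"x": 0,"y": 0,"z": -20,"rx": 0,"ry": 0,"rz": 0,"hand": -0.2},
  {"x": 0,"y": 0,"z": -60,"rx": 0,"ry": 0,"rz": 0,"hand": -1},
  {"x": 0,"y": 0,"z": -110,"rx": 0,"ry": 0,"rz": 0,"hand": -1},
  {"x": 0,"y": 0,"z": -140,"rx": 0,"ry": 0,"rz": 0,"hand": -1},
  {"x": 0,"y": 0,"z": -140,"rx": 0,"ry": 0,"rz": 0,"hand": -1},
  {"x": 0,"y": 0,"z": -140,"rx": 0,"ry": 0,"rz": 0,"hand": -1},
])

```text
clock: 11.82
tcp_pos: [0.6092, 0.1122, 0.2453]
orientation: [-0.0, 0.709, 0.706, -0.0]
wrist_force: [0.0, 0.2, -0.2]
finger_gap: 0.0854
```

Run:
```python
from h import *
p=shot('wrist','w7.png')
vv,uu=np.mgrid[0:400,0:640]; m=(p['z_map']>0)
X=world(p,uu[m],vv[m])
k=(X[:,2]>.128)&(X[:,2]<.14)&(X[:,1]<.17)&(X[:,1]>.05)&(X[:,0]>.55)&(X[:,0]<.67)
Y=np.ascontiguousarray(X[k]).astype(np.float32)
if len(Y)>3: print(len(Y),Y.mean(0),cv2.minAreaRect(Y[:,:2].copy()))
p=shot('side')
X=world(p,uu[p['z_map']>0],vv[p['z_map']>0])
k=(X[:,2]>.14)&(X[:,2]<.18)&(X[:,1]<.02)&(X[:,1]>-.1)&(X[:,0]>.5)&(X[:,0]<.65)
print(X[k].mean(0),get_state()['tcp_pos'])
goto([.543,-.037,.24],165.4)
```

```text
804 [0.60982    0.11232601 0.13366197] ((0.609710693359375, 0.11093717813491821), (0.013846072368323803, 0.04821829870343208), 0.13291844725608826)
[ 0.5445353  -0.02981445  0.1595213 ] [0.6087199  0.11213418 0.24452646]
shift mm [-149.4  -65.1    4.7] rotvec deg [ -0.15  -0.1  -75.64]
```

View pics/w7.png

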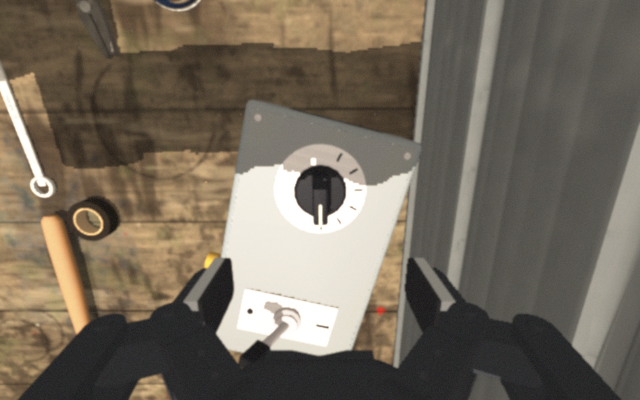

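>>> arm_command([
  {"x": -20,"y": -8,"z": 0,"rx": 0,"ry": 0,"rz": -10,"hand": -1},
  {"x": -50,"y": -22,"z": 0,"rx": 0,"ry": 0,"rz": -20,"hand": -1},
  {"x": -90,"y": -39,"z": 0,"rx": 0,"ry": 0,"rz": -30,"hand": -1},
  {"x": -125,"y": -54,"z": 0,"rx": 0,"ry": 0,"rz": -40,"hand": -1},
  {"x": -149,"y": -65,"z": 0,"rx": 0,"ry": 0,"rz": -50,"hand": -1},
  {"x": -149,"y": -65,"z": 0,"rx": 0,"ry": 0,"rz": -60,"hand": -1},
  {"x": -149,"y": -65,"z": 0,"rx": 0,"ry": 0,"rz": -70,"hand": -1},
  {"x": -149,"y": -65,"z": 0,"rx": 0,"ry": 0,"rz": -75.5,"hand": -1},
  {"x": -149,"y": -65,"z": 0,"rx": 0,"ry": 0,"rz": -75.5,"hand": -1},
  {"x": -149,"y": -65,"z": 0,"rx": 0,"ry": 0,"rz": -75.5,"hand": -1},
])

```text
clock: 13.18
tcp_pos: [0.5436, -0.0365, 0.2456]
orientation: [-0.001, 0.129, 0.992, 0.0]
wrist_force: [-0.2, 0.3, -0.5]
finger_gap: 0.0857
```

Run:
```python
from h import *
goto([.543,-.0365,.144],165.5)
```

```text
shift mm [ 4.000e-01 -1.000e-01  1.016e+02] rotvec deg [-0.01 -0.08 -0.33]
```

>>> arm_command([
  {"x": 0,"y": 0,"z": 40,"rx": 0,"ry": 0,"rz": 0,"hand": -1},
  {"x": 0,"y": 0,"z": 75,"rx": 0,"ry": 0,"rz": 0,"hand": -0.5},
  {"x": 0,"y": 0,"z": 101,"rx": 0,"ry": 0,"rz": 0,"hand": 0},
  {"x": 0,"y": 0,"z": 101,"rx": 0,"ry": 0,"rz": 0,"hand": 0.4},
  {"x": 0,"y": 0,"z": 101,"rx": 0,"ry": 0,"rz": 0,"hand": 1},
  {"x": 0,"y": 0,"z": 101,"rx": 0,"ry": 0,"rz": 0,"hand": 1},
  {"x": 0,"y": 0,"z": 101,"rx": 0,"ry": 0,"rz": 0,"hand": 1},
  {"x": 0,"y": 0,"z": 101,"rx": 0,"ry": 0,"rz": 0,"hand": 1},
], force=20)

```text
clock: 14.18
tcp_pos: [0.5443, -0.0368, 0.1463]
orientation: [0.001, 0.128, 0.992, -0.0]
wrist_force: [-2.1, -0.5, 3.9]
finger_gap: 0.0115
```

>>> arm_command([
  {"x": -8,"y": 0,"z": -3,"rx": 0,"ry": 0,"rz": 0,"hand": 1},
  {"x": -16,"y": 0,"z": -5,"rx": 0,"ry": 0,"rz": 0,"hand": 1},
  {"x": -27,"y": 0,"z": -6,"rx": 0,"ry": 0,"rz": 0,"hand": 1},
  {"x": -38,"y": 0,"z": -5,"rx": 0,"ry": 0,"rz": 0,"hand": 1},
  {"x": -46,"y": 0,"z": -3,"rx": 0,"ry": 0,"rz": 0,"hand": 1},
  {"x": -53,"y": 0,"z": 0,"rx": 0,"ry": 0,"rz": 0,"hand": 1},
  {"x": -54,"y": 0,"z": 0,"rx": 0,"ry": 0,"rz": 0,"hand": 1},
  {"x": -54,"y": 0,"z": 0,"rx": 0,"ry": 0,"rz": 0,"hand": 1},
])

```text
clock: 15.18
tcp_pos: [0.5969, -0.0504, 0.1453]
orientation: [0.001, 0.128, 0.992, 0.0]
wrist_force: [2.3, 0.7, 0.0]
finger_gap: 0.0116
```

>>> arm_command([
  {"x": 0,"y": 0,"z": 0,"rx": 0,"ry": 0,"rz": 0,"hand": -1},
  {"x": 0,"y": 0,"z": 0,"rx": 0,"ry": 0,"rz": 0,"hand": -1},
  {"x": 0,"y": 0,"z": 0,"rx": 0,"ry": 0,"rz": 0,"hand": -1},
  {"x": 0,"y": 0,"z": 0,"rx": 0,"ry": 0,"rz": 0,"hand": -1},
  {"x": 0,"y": 0,"z": -25,"rx": 0,"ry": 0,"rz": 0,"hand": -1},
  {"x": 0,"y": 0,"z": -60,"rx": 0,"ry": 0,"rz": 0,"hand": -1},
  {"x": 10,"y": 0,"z": -100,"rx": 0,"ry": 0,"rz": 0,"hand": -1},
  {"x": 20,"y": 0,"z": -120,"rx": 0,"ry": 0,"rz": 0,"hand": -1},
  {"x": 20,"y": 0,"z": -120,"rx": 0,"ry": 0,"rz": 0,"hand": -1},
  {"x": 20,"y": 0,"z": -120,"rx": 0,"ry": 0,"rz": 0,"hand": -1},
])

```text
clock: 16.42
tcp_pos: [0.5767, -0.0453, 0.2642]
orientation: [-0.0, 0.128, 0.992, -0.0]
wrist_force: [0.2, 0.2, 0.8]
finger_gap: 0.0855
```

Run:
```python
from h import *
p=shot('wrist','w8.png')
vv,uu=np.mgrid[0:400,0:640]; m=(p['z_map']>0)
X=world(p,uu[m],vv[m])
for a,b,lo in [(-.1,.02,.14),(.05,.17,.128)]:
    k=(X[:,2]>lo)&(X[:,2]<.18)&(X[:,1]<b)&(X[:,1]>a)&(X[:,0]>.5)&(X[:,0]<.67)
    Y=np.ascontiguousarray(X[k]).astype(np.float32)
    if len(Y)>3: print(len(Y),Y.mean(0),cv2.minAreaRect(Y[:,:2].copy()))
for n in ['top','side']:
    p=shot(n)
    for q in ['mug','tin']: print(n,q,[(np.round(a['at'],1),round(a['score'],2)) for a in finder.find_in(p,q)[:2]])
```

```text
484 [ 0.59183204 -0.04970835  0.16450879] ((0.5943854451179504, -0.050627488642930984), (0.011478670872747898, 0.028214506804943085), 74.74819946289062)
790 [0.608847   0.10944255 0.13318267] ((0.6097023487091064, 0.11017297208309174), (0.014370222575962543, 0.048377297818660736), 0.2523975670337677)
top mug [(array([429.1, 206.8]), 0.85), (array([199.8, 240.9]), 0.73)]
top tin [(array([199.3, 240.1]), 0.64)]
side mug [(array([363.2, 152.4]), 0.6)]
side tin [(array([300.3, 346.8]), 0.94)]
```

View pics/w8.png

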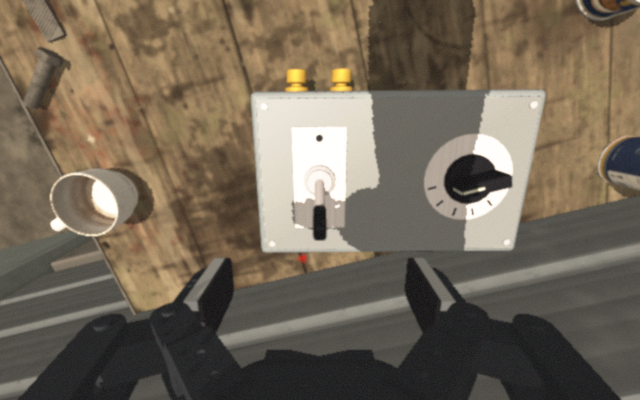

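The lever leans to the far side with its paddle at (320,222), as at the start. The knob's pointer is at (462,190), a quarter turn clockwise of where it began. The mug and tin have not moved, and the gripper is clear.

```bash
python3 -c "
from workcell import hand_in
print(hand_in())"
```

```text
the job is handed in; nothing more can be done
None
```

I pinched the lever over to off, turned the range knob 90° clockwise, put the lever back to on, and handed the job in. The robot's clock read about 16.5 s. The hand-in reported no verdict.

- **Lever:** the last measurement put the paddle's centre at (0.592, -0.050, 0.165), the same as at the start with the supply on. While off, it measured within 2 mm of the expected off position.
- **Knob:** the grip bar ran at 1.2° before the turn. It ran at 90.1° after the turn and 90.3° at the end, so it turned about 89° clockwise, which is three clicks. I turned it only while the lever was off.
- **Mug and tin:** they were found within about 3 pixels of where they started in both the top and side views. The network also reported the tin as a second "mug" in the top view, but the picture showed the real mug in its place.
- **Clearance:** the gripper ended open, about 90 mm above the lever, touching nothing.

Nothing failed. The one disagreement was early on: the side camera placed the supply's centre about 10 mm further left than the top camera. I used the top camera's value, and the wrist camera later agreed with it to within about 2 mm.

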